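# Right the toppled sample bottle and hang it on the sprung hook

### The job

The white sample bottle with the wire handle has fallen over: stand it upright on the worktop first and let go of it. Then pull the orange sprung hook down by its knob, swing it in under the handle bar of the standing bottle, and let the hook rise so that the bottle ends up hanging from it, clear of the worktop and nearly still. Leave the beaker, the timer and the tape roll next to it where they are.

Things in the scene. Friction and masses are not known exactly. Their poses are not given: they have to be found in the camera images.
- bottle_bar (a point): middle of the handle bar of the sample bottle: a stiff 8 mm steel wire loop fixed to its neck, legs 40 mm clear apart, level bar 150 mm above the base, 43 mm open between cap and bar. x: along the bar (32 mm straight); z: from base to bar. At the start the loop lies level, bar 27 mm up. Pinched here at 5 to 15 N and lifted, the bottle swings down by its own weight and hangs base down
- bottle_center (a point): middle of the white square plastic sample bottle (body 54 x 54 x 85 mm, screw cap up to 103 mm, with handle 154 mm; about 0.23 kg), on its axis, 77 mm above its base, 73 mm below the handle bar; z from base to bar. It starts lying on a flat side
- hook_knob (a point): centre of the upright orange round knob (26 mm across, 44 mm tall) on the free end of the hook's level arm, to be pinched from above. The arm (14 x 14 mm) has its top 26 mm below this point and leads 180 mm to the post. x: along the arm to the post; y: the way the hook's tip points; z: up. At rest 0.313 above the worktop
- hook_seat (a point): where the bar's axis lies when hooked; axes as for the knob. The J-hook (8 mm orange wire) hangs below the knob: shank on the knob's axis, bottom wire along y, tip turned up 28 mm from the shank, open upwards. This point: 13 mm along y from the shank, 83 mm below the knob's centre; tip's top 8 mm above it, hook's underside 12 mm below, arm's underside 43 mm above. The bar must lie along x
- post_axis (a point): foot of the upright post about which the arm swivels, on top of its grey foot plate (100 x 110 mm, 12 mm thick, fixed; a little yawed). The 24 mm post with a blue spring drum stands 0.38 high; knob and hook shank go round its axis at a radius of 180 mm
- swivel (a joint): turn of post and arm, rad, -1.2 to 1.2, counter-clockwise seen from above; at 0 the arm points along the foot plate's -x, towards the robot. A growing angle carries the hook to the robot's right (-y), a falling one to the left, the way its tip points. Slight friction: it stays where it is left; it starts parked to the right
- hook (a joint): how far the hook is pulled down from its upper stop, m, 0 (at rest) to 0.13. A spring draws it up with about 5 N at the top and 8 N at 0.1, damped; it lifts the bottle's weight to the top by itself. The seat is 0.230 above the worktop at 0; the hook passes under the standing bottle's bar and over its cap at about 0.104 (0.094 to 0.112)
- beaker: clear plastic beaker, 55 mm across, 71 mm tall, a bystander; origin at the centre of its underside
- timer: white bench timer, 68 x 68 x 21 mm, a bystander; origin at the centre of its underside
- tape: roll of tan tape lying flat, 92 mm across, 48 mm tall, a bystander; origin at the centre of its underside
- case_corner (a point): top of the near right corner of the tall black computer case left of the work, fixed, 0.40 high with a white scanner on top: its right side runs back from here to x 0.84, y 0.04, its front runs left from here to x 0.51, y 0.33. Bring the arm round in front of it, not through it. On the right the cabinet of an extractor closes the bench beyond y = -0.39; a monitor stands behind the post

How it is judged:
By the outcome, as a careful person would: the job done as asked, in the order asked, and still so for the second after the job is handed in, with the robot touching nothing.
It also fails if it takes over 72 s, if anything falls off the work surface, if the arm or the gripper's body presses on something with over 40 N, if the wrist force passes 120 N, or if a joint passes its speed limit or range.

### The arm

A 6-joint arm with a two-finger parallel gripper is mounted at the origin on a cart in front of the work surface, level with it; the furniture and walls round the work are solid. World frame = base frame: x ahead of the robot, y to its left, z up, the work surface at z = 0. Lengths are in mm, angles in rad, forces in N, time in s.
With the tool pointing down it reaches from about 325 to 900 mm from the base axis. Payload 6.1 kg.
Tool frame: the origin (TCP) lies on the centre line of the jaws, within the pads' length; the fingertips stand 17 mm ahead of it and the grasp point (between the pads) lies 2 mm behind it (ctrl.tips_ahead is the distance from the TCP to the fingertips, in mm); z points along the fingers, x is the direction in which the jaws open and shut, and the axes are right-handed (so a half turn about z gives the same grasp; the last joint's range is limited). The gripper opens to 85 mm and grips with 20 to 120 N. Pads are 22 mm wide; open, the fingers measure 114 mm over their backs; the gripper's body (76 mm by 85 mm) begins 54 mm behind the grasp point. The pads swing forward as they close: fully open they stand 13 mm farther back than shut.
Start: joints at [-1.442, 0.22, 1.526, -0, 1.395, -0.126], TCP at [157.526, -604.815, 248.3] pointing down, gripper open.
Joint ranges: [-2.98, 2.98], [-0.91, 2.08], [0.09, 2.57], [-1.24, 4.39], [0.2, 2.65], [-2.68, 2.68]. Speed limits (rad/s): [2.57, 2.57, 3.01, 3.14, 3.14, 3.14].

### API

Orientations are given as a unit quaternion [w, x, y, z].
In Python, from workcell import ctrl gives the robot as it stands.
- The arm moves only by the shell command python3 -m jog 'ROWS' [FORCE]. ROWS is JSON, a list of rows, each an object with "linear": the shift along the tool's x, y, z in m, a list of three; "spin": the turn about the tool's z in rad; "grip": the finger opening in m, from 0 to 0.0854. A call has exactly 10 rows; each row shifts and turns the commanded pose from where the row before left it, along the tool's axes as they then stand; what a row does not reach is not made up. A row lasts 1/12 s, in which the tool goes at most 41.7 mm and 7.16 degrees, less where a joint would pass 70% of its speed; a pose out of reach is approached as far as the arm can. A call is refused whole if a number of a shift passes 0.0417 or a number of a turn 0.125, either way. A call with a gripper value outside its range is refused whole. The fingers move at their own pace and stop on an object; FORCE is the grip in N (left out, the last holds). Time passes only in rows, so rows that do not move let the fingers close, or fill a call up. It gives the time, the measured TCP pose, the force and the opening at its end, in the units of the state.
- ctrl.get_state(): the state, without advancing time (a new reading comes with each control period).
- ctrl.read_camera(name): name is "scene" or "top" or "wrist"; returns a dict with "pixels" (400x640x3 uint8, blue, green, red), "fov_y" (degrees; the focal length in pixels is half the picture's height over the tangent of half this angle, whatever the lens; pixels are square), "cx", "cy" (the principal point, pixels), "rvec" (rotation vector, rad) and "tvec" (3), from world to camera coordinates, as OpenCV has them. Camera axes: x right, y down, z forward; pixel columns grow to the right and rows downward; lengths in mm; the calibration is good to about 2 mm. The wrist camera is an equidistant fisheye: a pixel r from the principal point sees the ray r / f radians off the axis. A picture is of the moment at which its call begins. There is no depth.
- ctrl.job_done(): hands the job in, once; it reports no verdict.
Trained networks look in the newest picture that a camera, given by its name, has taken for a name from the list of things; names that differ only in an ending like _2 or _b are one class to them, and where a whole thing is asked for, a point or a joint stands for the part that bears it (a point fixed in the world has none). Each returns a list of dicts, best first, with "score" (0 to 1); they miss things now and then, are a little off and sometimes report something else, mostly with a low value. They report only what shows in the picture. A call takes as long as a camera call.
- ctrl.regions_of(camera, target): "pixels" (400x640 bool, what is visible of it).
- ctrl.mark_of(camera, target): "xyz" ([x, y, z] in mm, in world coordinates, good to about 4 mm: a listed point, or the origin of a listed thing).
The state is a dict: "t": time; "qpos": joint angles; "dq": joint speeds; "effort": joint torques, N m; "position": TCP position; "orientation": TCP orientation; "contact_force": force on the tool from outside, world axes, zero at the start; "moment": the same for the moment, N m; "opening": opening from 0.0 (shut) to 1.0 (fully open).
Only numpy, scipy, OpenCV 4.12 (cv2) and the standard library are available. Lean on these libraries where they do the work, as an engineer would, in place of code of your own. Each camera call takes 0.05 s, during which the arm holds its last target. There are 200 camera calls.

## Working session

There is one attempt and no reset: what is moved stays moved. The work goes in short steps, Python scripts to look and compute and a shell command to move; the robot and the scene stay as the last step left them, time stands still between calls to the robot, and variables do not carry over. Pictures are saved under pics/ and viewed, about 8 in all and at most 12, crops included, and the job is handed in when it is done.

```bash
mkdir -p pics; ls
cat > h.py <<'E'
import numpy as np, cv2
from scipy.spatial.transform import Rotation as R
from workcell import ctrl
def cam(n,fn=None):
    d=ctrl.read_camera(n)
    if fn: cv2.imwrite('pics/'+fn,d['pixels'])
    return d
def K(d):
    f=200/np.tan(np.radians(d['fov_y']/2)); return np.array([[f,0,d['cx']],[0,f,d['cy']],[0,0,1.]])
def proj(d,p):
    return cv2.projectPoints(np.array(p,float).reshape(-1,1,3),np.array(d['rvec'],float),np.array(d['tvec'],float),K(d),None)[0].reshape(-1,2)
def back(d,u,v,z):
    Rm=R.from_rotvec(np.ravel(d['rvec'])).as_matrix(); c=-Rm.T@np.ravel(d['tvec'])
    r=Rm.T@np.linalg.inv(K(d))@np.array([u,v,1.]); return c+r*(z-c[2])/r[2]
def st():
    s=ctrl.get_state(); q=s['orientation']; M=R.from_quat([q[1],q[2],q[3],q[0]]).as_matrix()
    return s,np.array(s['position']),M
E
python3 - <<'E'
from h import *
for c in ['scene','top']:
    cam(c,c+'0.png')
    for n in ['bottle_bar','bottle_center','hook_knob','hook_seat','post_axis','beaker','timer','tape','case_corner']:
        print(c,n,[(np.round(m['xyz']).tolist(),round(m['score'],2)) for m in ctrl.mark_of(c,n)[:2]])
s,p,M=st();print(s['t'],p,np.round(M,3))
E
```

```text
pics
scene bottle_bar [([460.0, 34.0, 24.0], 0.53)]
scene bottle_center [([542.0, -214.0, 235.0], 0.48)]
scene hook_knob [([552.0, -222.0, 314.0], 0.8)]
scene hook_seat [([547.0, -212.0, 229.0], 0.59)]
scene post_axis [([676.0, -90.0, 12.0], 0.74), ([616.0, -360.0, -4.0], 0.53)]
scene beaker [([624.0, 64.0, 1.0], 0.64)]
scene timer [([474.0, -339.0, 0.0], 0.82), ([628.0, 63.0, -2.0], 0.45)]
scene tape [([620.0, -360.0, -1.0], 0.85)]
scene case_corner [([455.0, 157.0, 398.0], 0.64)]
top bottle_bar [([463.0, 31.0, 24.0], 0.76)]
top bottle_center []
top hook_knob [([550.0, -222.0, 311.0], 0.87)]
top hook_seat [([542.0, -210.0, 228.0], 0.84)]
top post_axis [([677.0, -87.0, 12.0], 0.73)]
top beaker [([626.0, 63.0, 3.0], 0.71), ([466.0, -46.0, 28.0], 0.38)]
top timer [([474.0, -330.0, -2.0], 0.74), ([678.0, -88.0, 12.0], 0.36)]
top tape [([620.0, -357.0, 6.0], 0.88)]
top case_corner [([458.0, 161.0, 394.0], 0.58)]
1.0 [ 157.53833625 -604.81771495  248.27259725] [[ 0.252 -0.968  0.   ]
 [-0.968 -0.252  0.   ]
 [-0.    -0.    -1.   ]]
```

```bash
python3 -c "
import cv2,numpy as np
a=cv2.imread('pics/scene0.png');b=cv2.imread('pics/top0.png')
cv2.imwrite('pics/both0.png',cv2.resize(np.vstack([a,b]),(480,600)))"
```

```text
(no output)
```

View pics/scene0.png

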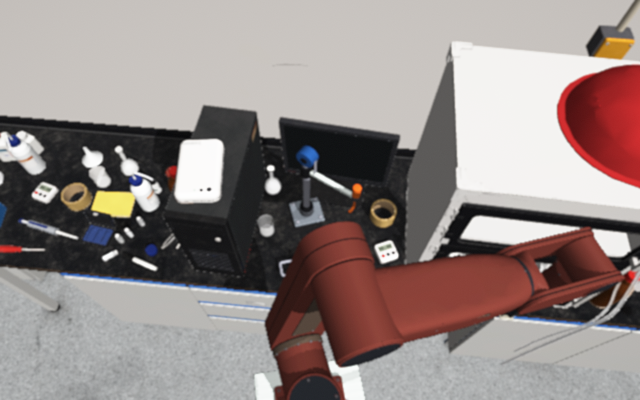

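View pics/top0.png

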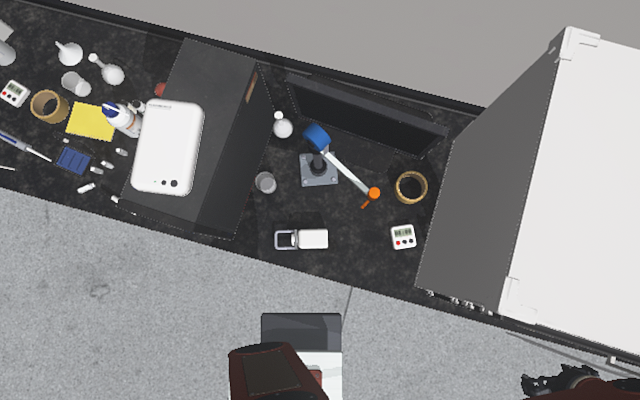

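Scene and top views: the bottle lies at about (275–328, 240) in the top picture, with the loop to the left (+y). The hook is parked right at (373,193), the timer is at (403,237) and the tape at (411,187).

Run:
```python
from h import *
d=cam('top')
for n in ['bottle_bar','bottle_center']:
    r=ctrl.regions_of('top',n)
    for k in r[:1]:
        m=k['pixels'].astype(np.uint8); ys,xs=np.nonzero(m)
        print(n,k['score'],len(xs),xs.min(),xs.max(),ys.min(),ys.max())
        pts=np.array([back(d,x,y,40)[:2] for x,y in zip(xs,ys)]).astype(np.float32)
        print(cv2.minAreaRect(pts))
for uv in [(275,230),(275,248),(299,239),(328,230),(328,248)]: print(uv,back(d,*uv,27).round())
print('cab',back(d,418,288,0).round(), 'plate',[back(d,*uv,12).round() for uv in [(299,155),(301,187),(339,185),(334,150)]])
print('mm/px',np.linalg.norm(back(d,300,240,27)-back(d,301,240,27)), ctrl.tips_ahead)
c=cv2.resize(d['pixels'][170:290,230:430],None,fx=4,fy=4,interpolation=cv2.INTER_CUBIC);cv2.imwrite('pics/crop1.png',c)
```

```text
bottle_bar 0.61 848 275 327 229 249
((464.36962890625, -42.89704895019531), (55.969608306884766, 149.27450561523438), 1.839941382408142)
bottle_center 0.8 730 275 327 229 248
((466.83111572265625, -42.50396728515625), (53.929744720458984, 148.82540893554688), 0.33086705207824707)
(275, 230) [491.  34.  27.]
(275, 248) [440.  33.  27.]
(299, 239) [466. -36.  27.]
(328, 230) [ 492. -120.   27.]
(328, 248) [ 441. -120.   27.]
cab [ 329. -380.    0.] plate [array([718., -32.,  12.]), array([621., -39.,  12.]), array([ 627., -152.,   12.]), array([ 734., -137.,   12.])]
mm/px 2.8845840863899297 17.0
```

View pics/crop1.png

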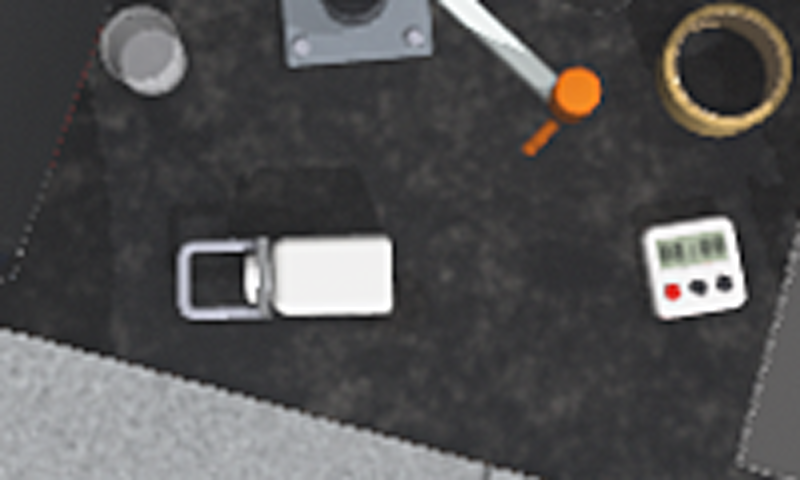

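```bash
python3 -m jog '[{"linear":[-0.036,-0.018,0],"spin":0,"grip":0.04},{"linear":[-0.036,-0.018,0],"spin":0,"grip":0.04},{"linear":[-0.036,-0.018,0],"spin":0,"grip":0.04},{"linear":[-0.036,-0.018,0],"spin":0,"grip":0.04},{"linear":[-0.036,-0.018,0],"spin":0,"grip":0.04},{"linear":[-0.036,-0.018,0],"spin":0,"grip":0.04},{"linear":[-0.036,-0.018,0],"spin":0,"grip":0.04},{"linear":[0,0,0],"spin":0.085,"grip":0.04},{"linear":[0,0,0],"spin":0.085,"grip":0.04},{"linear":[0,0,0],"spin":0.085,"grip":0.04}]' 20
```

```text
t: 1.98
position: [216.3, -328.6, 248.9]
orientation: [-0.0, -0.706, 0.708, -0.001]
contact_force: [0.6, 0.3, 0.3]
opening: 0.468
```

```bash
python3 -m jog '[{"linear":[-0.034,-0.0235,0],"spin":0,"grip":0.036},{"linear":[-0.034,-0.0235,0],"spin":0,"grip":0.036},{"linear":[-0.034,-0.0235,0],"spin":0,"grip":0.036},{"linear":[-0.034,-0.0235,0],"spin":0,"grip":0.036},{"linear":[-0.034,-0.0235,0],"spin":0,"grip":0.036},{"linear":[-0.034,-0.0235,0],"spin":0,"grip":0.036},{"linear":[-0.034,-0.0235,0],"spin":0,"grip":0.036},{"linear":[-0.034,-0.0235,0],"spin":0,"grip":0.036},{"linear":[-0.034,-0.0235,0],"spin":0,"grip":0.036},{"linear":[-0.022,-0.0145,0.02],"spin":0,"grip":0.036}]' 20
python3 - <<'E'
from h import *
d=cam('wrist','w1.png'); s,p,M=st(); print(p,s['opening'],d['fov_y'])
for c in ['wrist','top']:
    if c=='top': cam('top')
    for n in ['bottle_bar','bottle_center']: print(c,n,[(np.round(m['xyz']).tolist(),round(m['score'],2)) for m in ctrl.mark_of(c,n)[:2]])
E
```

```text
t: 2.82
position: [446.0, 1.5, 232.3]
orientation: [-0.003, 0.708, -0.706, 0.003]
contact_force: [0.0, -1.1, 1.0]
opening: 0.421
[444.18298908   4.22454116 225.95230175] 0.4184524890576397 65.70646984690485
wrist bottle_bar [([466.0, 31.0, 32.0], 0.57)]
wrist bottle_center [([464.0, -39.0, 23.0], 0.83)]
top bottle_bar []
top bottle_center [([467.0, -44.0, 25.0], 0.83)]
```

View pics/w1.png

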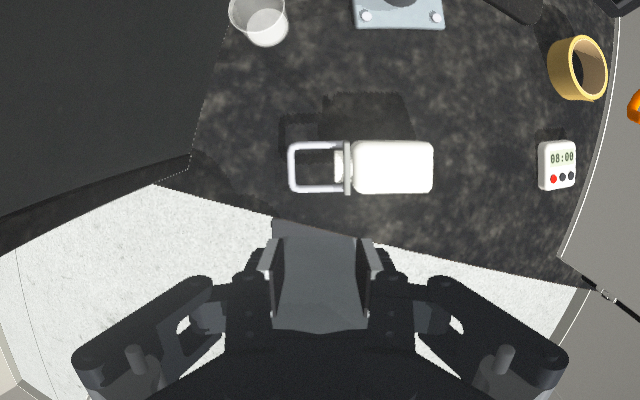

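The wrist view shows the bar at (291,166), its legs reaching toward the cap at right (348), and the body at 355–432.

```bash
cat >> h.py <<'E'
def wback(d,u,v,z):
    f=K(d)[0,0]; a=np.array([u-d['cx'],v-d['cy']]); r=np.linalg.norm(a); th=r/f
    ray=np.array([*(a/r*np.sin(th)),np.cos(th)])
    Rm=R.from_rotvec(np.ravel(d['rvec'])).as_matrix(); c=-Rm.T@np.ravel(d['tvec']); w=Rm.T@ray
    return c+w*(z-c[2])/w[2]
E
python3 - <<'E'
from h import *
d=cam('wrist')
for uv in [(291,166),(291,143),(291,191),(347,167),(432,167)]: print(uv,wback(d,*uv,27).round(1))
s,p,M=st(); print(p,np.round(M,3))
E
```

```text
(291, 166) [460.7  28.   27. ]
(291, 143) [485.3  27.6  27. ]
(291, 191) [433.3  28.5  27. ]
(347, 167) [459.6 -31.8  27. ]
(432, 167) [ 461.2 -127.6   27. ]
[442.01246098  -2.22978108 229.02515066] [[-0.002 -1.     0.001]
 [-1.     0.002 -0.001]
 [ 0.001 -0.001 -1.   ]]
```

```bash
python3 -m jog '[{"linear":[-0.016,-0.0105,0],"spin":0,"grip":0.036},{"linear":[-0.016,-0.0105,0],"spin":0,"grip":0.036},{"linear":[0,0,0.03],"spin":0,"grip":0.036},{"linear":[0,0,0.04],"spin":0,"grip":0.036},{"linear":[0,0,0.04],"spin":0,"grip":0.036},{"linear":[0,0,0.03],"spin":0,"grip":0.036},{"linear":[0,0,0.025],"spin":0,"grip":0.036},{"linear":[0,0,0.02],"spin":0,"grip":0.036},{"linear":[0,0,0.01],"spin":0,"grip":0.036},{"linear":[0,0,0.006],"spin":0,"grip":0.036}]' 20
python3 - <<'E'
from h import *
d=cam('wrist','w2.png'); s,p,M=st(); print(p,s['contact_force'])
E
```

```text
t: 4.0
position: [462.4, 29.8, 26.6]
orientation: [-0.0, -0.706, 0.708, 0.0]
contact_force: [-0.6, -0.9, 0.6]
opening: 0.425
[462.50451974  29.91544619  26.446495  ] [-0.76122053 -0.61704311 -0.08335483]
```

View pics/w2.png

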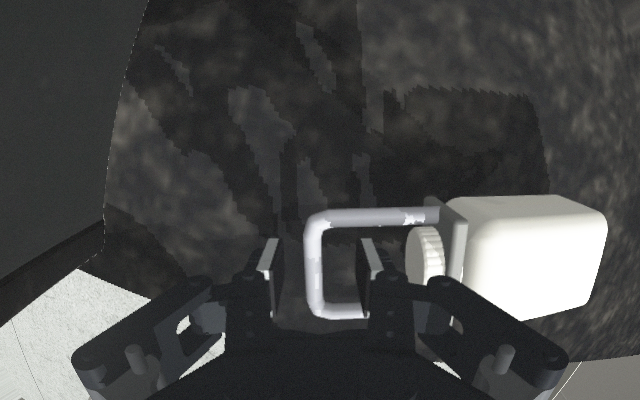

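The bar (column ~315) lies between the fingers (268 and 370), centred between the legs. Closing gently.

```bash
python3 -m jog '[{"linear":[0,0,0],"spin":0,"grip":0.02},{"linear":[0,0,0],"spin":0,"grip":0.01},{"linear":[0,0,0],"spin":0,"grip":0.006},{"linear":[0,0,0],"spin":0,"grip":0.006},{"linear":[0,0,0],"spin":0,"grip":0.006},{"linear":[0,0,0],"spin":0,"grip":0.006},{"linear":[0,0,0],"spin":0,"grip":0.006},{"linear":[0,0,0],"spin":0,"grip":0.006},{"linear":[0,0,0],"spin":0,"grip":0.006},{"linear":[0,0,0],"spin":0,"grip":0.006}]' 10
```

```text
t: 4.88
position: [463.2, 30.8, 27.4]
orientation: [0.0, -0.707, 0.707, -0.0]
contact_force: [2.2, 1.3, 1.3]
opening: 0.086
```

```bash
python3 -m jog '[{"linear":[0.001,0,-0.008],"spin":0,"grip":0.006},{"linear":[0.001,0,-0.01],"spin":0,"grip":0.006},{"linear":[0.002,0,-0.011],"spin":0,"grip":0.006},{"linear":[0.003,0,-0.011],"spin":0,"grip":0.006},{"linear":[0.004,0,-0.011],"spin":0,"grip":0.006},{"linear":[0.004,0,-0.011],"spin":0,"grip":0.006},{"linear":[0.005,0,-0.011],"spin":0,"grip":0.006},{"linear":[0.006,0,-0.01],"spin":0,"grip":0.006},{"linear":[0.006,0,-0.008],"spin":0,"grip":0.006},{"linear":[0.006,0,-0.006],"spin":0,"grip":0.006}]' 10
python3 - <<'E'
from h import *
d=cam('wrist','w3.png'); s,p,M=st(); print(p,s['contact_force'],s['opening'])
E
```

```text
t: 5.72
position: [463.4, -8.0, 125.6]
orientation: [0.0, -0.707, 0.707, -0.0]
contact_force: [0.5, -0.0, -2.1]
opening: 0.081
[464.02716029  -8.9277225  126.43332858] [ 0.79422245 -0.11160308 -0.3341005 ] 0.0766253292829861
```

View pics/w3.png

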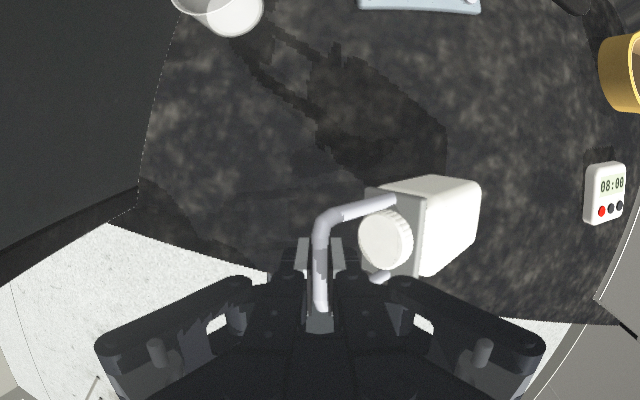

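The bar is still held, and the bottle is swinging upright with its base on the bench side. Continuing.

```bash
python3 -m jog '[{"linear":[0.007,-0.003,-0.008],"spin":0,"grip":0.006},{"linear":[0.008,-0.003,-0.008],"spin":0,"grip":0.006},{"linear":[0.008,-0.004,-0.008],"spin":0,"grip":0.006},{"linear":[0.008,-0.004,-0.008],"spin":0,"grip":0.006},{"linear":[0.008,-0.004,-0.008],"spin":0,"grip":0.006},{"linear":[0.008,-0.004,-0.006],"spin":0,"grip":0.006},{"linear":[0.008,-0.004,-0.003],"spin":0,"grip":0.006},{"linear":[0.006,-0.004,0],"spin":0,"grip":0.006},{"linear":[0.004,-0.002,0],"spin":0,"grip":0.006},{"linear":[0.002,-0.001,0],"spin":0,"grip":0.006}]' 10
python3 - <<'E'
from h import *
d=cam('wrist','w4.png'); s,p,M=st(); print(p,s['contact_force'],s['opening'])
print([(np.round(m['xyz']).tolist(),round(m['score'],2)) for n in ['bottle_bar','bottle_center'] for m in ctrl.mark_of('wrist',n)[:2]])
E
```

```text
t: 6.6
position: [496.0, -74.8, 172.8]
orientation: [-0.0, -0.707, 0.707, 0.0]
contact_force: [-0.4, -0.2, -3.2]
opening: 0.08
[495.89734928 -74.83949214 172.65680316] [-0.24245347  0.84089057 -2.11338789] 0.0831208059073912
[([498.0, -78.0, 171.0], 0.59), ([479.0, -336.0, 0.0], 0.31), ([492.0, -96.0, 91.0], 0.64)]
```

View pics/w4.png

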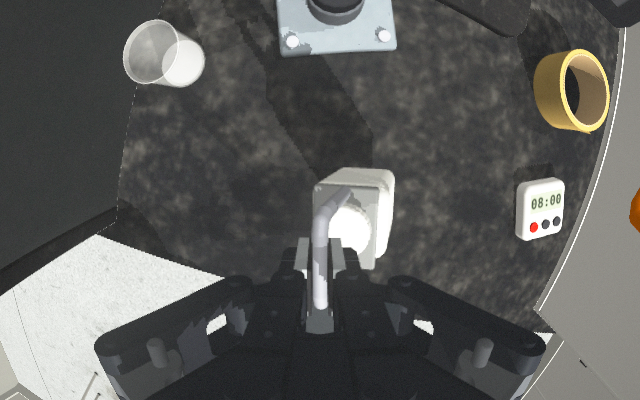

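Held upright but tilted about 15°, with its base toward −y. I'll touch down and drag it upright toward −y.

```bash
python3 -m jog '[{"linear":[-0.004,0,0.002],"spin":0,"grip":0.006},{"linear":[-0.007,0,0.004],"spin":0,"grip":0.006},{"linear":[-0.007,0,0.004],"spin":0,"grip":0.006},{"linear":[-0.007,0,0.004],"spin":0,"grip":0.006},{"linear":[-0.004,0,0.004],"spin":0,"grip":0.006},{"linear":[0,0,0.002],"spin":0,"grip":0.006},{"linear":[0.004,0,0.001],"spin":0,"grip":0.006},{"linear":[0.006,0,0],"spin":0,"grip":0.006},{"linear":[0.006,0,0],"spin":0,"grip":0.006},{"linear":[0.006,0,0],"spin":0,"grip":0.006}]' 10
python3 - <<'E'
from h import *
d=cam('wrist','w5.png'); s,p,M=st(); print(p,s['contact_force'],s['opening'])
print([(n,np.round(m['xyz']).tolist(),round(m['score'],2)) for n in ['bottle_bar','bottle_center'] for m in ctrl.mark_of('wrist',n)[:2]])
E
```

```text
t: 7.58
position: [500.5, -67.7, 158.4]
orientation: [-0.003, 0.708, -0.707, 0.005]
contact_force: [-2.9, 0.6, 26.3]
opening: 0.079
[500.55077981 -68.84469327 158.37645594] [-2.25138948 -1.51829147 24.94399622] 0.08250501282105699
[('bottle_bar', [503.0, -69.0, 156.0], 0.8), ('bottle_center', [490.0, -79.0, 76.0], 0.58)]
```

```bash
python3 -m jog '[{"linear":[0,0,-0.003],"spin":0,"grip":0.006},{"linear":[0,0,-0.003],"spin":0,"grip":0.006},{"linear":[0,0,-0.002],"spin":0,"grip":0.006},{"linear":[0,0,0],"spin":0,"grip":0.006},{"linear":[0,0,0],"spin":0,"grip":0.006},{"linear":[0,0,0],"spin":0,"grip":0.006},{"linear":[0,0,0],"spin":0,"grip":0.006},{"linear":[0,0,0],"spin":0,"grip":0.006},{"linear":[0,0,0],"spin":0,"grip":0.006},{"linear":[0,0,0],"spin":0,"grip":0.006}]' 10
python3 - <<'E'
from h import *
d=cam('wrist'); t=cam('top'); s,p,M=st(); print(p,s['contact_force'],s['opening'])
print([(n,np.round(m['xyz']).tolist(),round(m['score'],2)) for n in ['bottle_bar','bottle_center'] for m in ctrl.mark_of('wrist',n)[:2]])
sc=cam('scene')
a=d['pixels'];b=cv2.resize(sc['pixels'][200:320,220:420],(640,384));cv2.imwrite('pics/m6.png',cv2.resize(np.vstack([a,b]),(480,588)))
E
```

```text
t: 8.57
position: [495.9, -67.2, 160.1]
orientation: [-0.0, -0.707, 0.707, 0.0]
contact_force: [-0.9, 0.2, -2.4]
opening: 0.08
[495.97117174 -67.28984171 160.24936901] [-0.36389399 -0.37966371 -3.20967709] 0.0803008220339783
[('bottle_bar', [495.0, -70.0, 158.0], 0.93), ('bottle_center', [490.0, -76.0, 78.0], 0.6), ('bottle_center', [617.0, -360.0, -1.0], 0.34)]
```

View pics/m6.png

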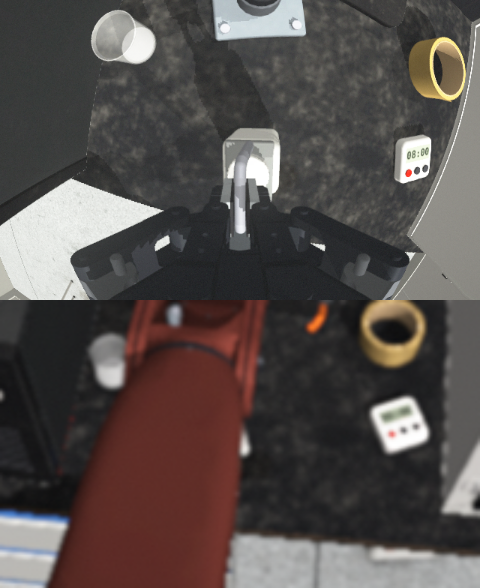

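Now hanging almost upright (about 4° of tilt), with its weight on the gripper. Lowering gently.

```bash
python3 -m jog '[{"linear":[0.001,0,0.001],"spin":0,"grip":0.006},{"linear":[0.001,0,0.001],"spin":0,"grip":0.006},{"linear":[0.001,0,0.001],"spin":0,"grip":0.006},{"linear":[0.001,0,0.001],"spin":0,"grip":0.006},{"linear":[0.001,0,0],"spin":0,"grip":0.006},{"linear":[0.001,0,0],"spin":0,"grip":0.006},{"linear":[0,0,0],"spin":0,"grip":0.006},{"linear":[0,0,0],"spin":0,"grip":0.006},{"linear":[0,0,0],"spin":0,"grip":0.006},{"linear":[0,0,0],"spin":0,"grip":0.006}]' 10
python3 -c "
from h import *
cam('wrist');s,p,M=st();print(p,s['contact_force'])
print([(n,np.round(m['xyz']).tolist(),round(m['score'],2)) for n in ['bottle_bar','bottle_center'] for m in ctrl.mark_of('wrist',n)[:2]])"
```

```text
t: 9.65
position: [497.6, -74.0, 158.6]
orientation: [0.001, -0.707, 0.707, -0.002]
contact_force: [-1.4, -0.9, 8.8]
opening: 0.08
[497.62896205 -73.95852863 158.63989104] [-1.51254486 -0.50466564  8.26763769]
[('bottle_bar', [497.0, -79.0, 159.0], 0.58), ('bottle_center', [488.0, -80.0, 80.0], 0.93)]
```

```bash
python3 -m jog '[{"linear":[0,0,0],"spin":0,"grip":0.012},{"linear":[0,0,0],"spin":0,"grip":0.014},{"linear":[0,0,0],"spin":0,"grip":0.018},{"linear":[0,0,0],"spin":0,"grip":0.022},{"linear":[0,0,0],"spin":0,"grip":0.03},{"linear":[0,0,0],"spin":0,"grip":0.036},{"linear":[0,0,0],"spin":0,"grip":0.036},{"linear":[0,0,-0.01],"spin":0,"grip":0.036},{"linear":[0,0,-0.02],"spin":0,"grip":0.036},{"linear":[0,0,-0.03],"spin":0,"grip":0.036}]' 20
python3 -c "
from h import *
cam('wrist','w7.png');s,p,M=st();print(p,s['contact_force'])
print([(n,np.round(m['xyz']).tolist(),round(m['score'],2)) for n in ['bottle_bar','bottle_center'] for m in ctrl.mark_of('wrist',n)[:2]])"
```

```text
t: 10.63
position: [494.2, -72.6, 214.9]
orientation: [-0.001, -0.707, 0.707, 0.003]
contact_force: [0.6, 0.2, -0.2]
opening: 0.419
[498.22337623 -73.79508768 223.36592653] [ 3.38775337 -0.54373733  5.06036173]
[('bottle_bar', [489.0, -96.0, 157.0], 0.98), ('bottle_center', [488.0, -90.0, 74.0], 0.63)]
```

View pics/w7.png

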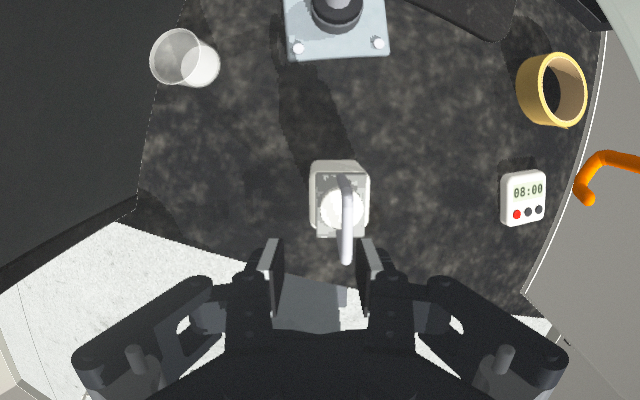

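Released: the bottle stands upright, with its bar at pixels (343,178)–(347,262), running along x. Next, go above the knob.

```bash
python3 -m jog '[{"linear":[0,0,-0.04],"spin":0,"grip":0.05},{"linear":[0,0,-0.04],"spin":0,"grip":0.05},{"linear":[0,0,-0.04],"spin":0,"grip":0.05},{"linear":[0,0,-0.036],"spin":0,"grip":0.05},{"linear":[0.025,-0.01,0],"spin":0,"grip":0.05},{"linear":[0.03,-0.012,0],"spin":0,"grip":0.05},{"linear":[0.03,-0.012,0],"spin":0,"grip":0.05},{"linear":[0.03,-0.012,0],"spin":0,"grip":0.05},{"linear":[0.018,-0.006,0],"spin":0,"grip":0.05},{"linear":[0,0,0],"spin":0,"grip":0.05}]' 20
python3 - <<'E'
from h import *
w=cam('wrist','w8.png')
def show(c,ns): print(c,[(n,np.round(m['xyz']).tolist(),round(m['score'],2)) for n in ns for m in ctrl.mark_of(c,n)[:1]])
show('wrist',['hook_knob','hook_seat','post_axis','bottle_bar','bottle_center'])
t=cam('top','t8.png'); show('top',['hook_knob','hook_seat','post_axis','bottle_bar','bottle_center'])
s,p,M=st();print(p,s['qpos'],s['contact_force'])
E
```

```text
t: 11.62
position: [548.0, -209.6, 370.4]
orientation: [-0.001, -0.706, 0.708, 0.001]
contact_force: [0.7, -0.0, 0.0]
opening: 0.585
wrist [('hook_knob', [558.0, -219.0, 311.0], 0.61), ('hook_seat', [544.0, -208.0, 232.0], 0.65), ('post_axis', [678.0, -91.0, 14.0], 0.88), ('bottle_bar', [491.0, -92.0, 158.0], 0.85), ('bottle_center', [488.0, -90.0, 74.0], 0.84)]
top [('hook_knob', [550.0, -224.0, 311.0], 0.55), ('hook_seat', [543.0, -210.0, 228.0], 0.82), ('post_axis', [679.0, -89.0, 13.0], 0.55), ('bottle_bar', [489.0, -88.0, 150.0], 0.63), ('bottle_center', [492.0, -90.0, 76.0], 0.67)]
[ 547.96818026 -205.85100659  372.54497908] [-4.94042209e-01  7.45783284e-02  1.45923087e+00  1.34151809e-05
  1.60738879e+00  1.07635621e+00] [0.38682904 0.09883809 1.06288656]
```

View pics/w8.png

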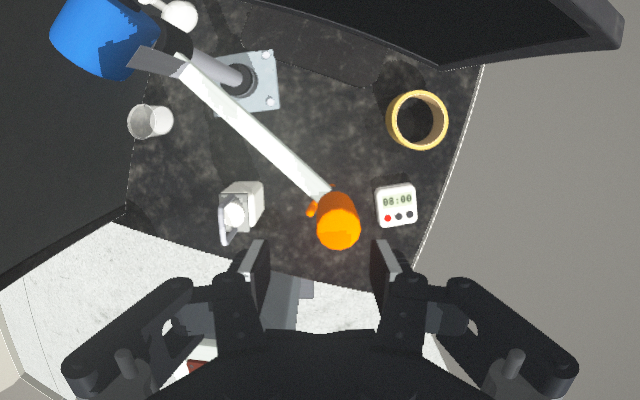

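The wrist view shows the knob top at about (338,228), the arm leading up-left to the post, and the bottle standing at (240,208).

Run:
```python
from h import *
w=cam('wrist'); s,p,M=st();print(p)
g=w['pixels'].astype(int); m=((g[:,:,2]>200)&(g[:,:,1]>90)&(g[:,:,0]<90)).astype(np.uint8)
n,l,stt,c=cv2.connectedComponentsWithStats(m)
for i in range(1,n):
    if stt[i,4]>60: print(stt[i],c[i].round(),wback(w,*c[i],335).round(1))
top=cv2.imread('pics/t8.png').astype(int); cr=top[205:265,270:340]
cv2.imwrite('pics/t8c.png',cv2.resize(cr.astype(np.uint8),None,fx=8,fy=8,interpolation=cv2.INTER_CUBIC))
t=cam('top')
for k in ctrl.regions_of('top','bottle_center')[:1]:
    ys,xs=np.nonzero(k['pixels']); print(xs.min(),xs.max(),ys.min(),ys.max(),cv2.minAreaRect(np.c_[xs,ys].astype(np.float32)))
print('proj bar ends',proj(t,[[474,-90,150],[506,-90,150],[490,-90,0]]))
```

```text
[ 547.94849191 -205.97944603  372.46962725]
[310 200  13  17 116] [316. 208.] [ 567.6 -204.4  335. ]
[ 323  207   44   42 1425] [345. 228.] [ 556.4 -220.1  335. ]
316 327 222 240 ((321.5, 231.0), (18.0, 11.0), 90.0)
proj bar ends [[316.63384539 233.68213243]
 [316.72985893 221.40752209]
 [317.9400118  231.35211766]]
```

View pics/t8c.png

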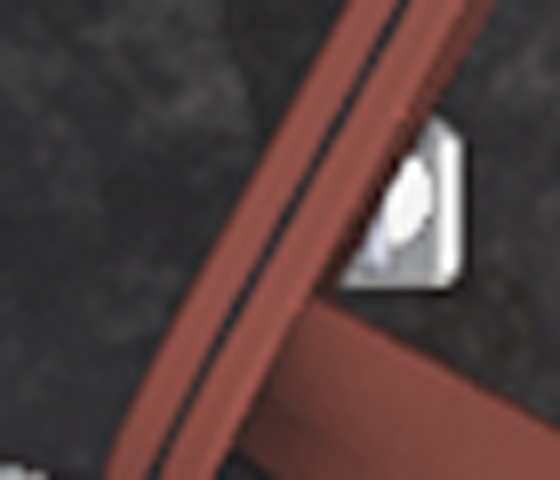

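The robot's arm hides part of the bottle in this crop, but the bottle stands squarely at around (490,−90). Descending on the knob.

```bash
python3 -m jog '[{"linear":[0.007,-0.003,0],"spin":0,"grip":0.055},{"linear":[0.007,-0.003,0],"spin":0,"grip":0.055},{"linear":[0,0,0.015],"spin":0,"grip":0.055},{"linear":[0,0,0.02],"spin":0,"grip":0.055},{"linear":[0,0,0.015],"spin":0,"grip":0.055},{"linear":[0,0,0.007],"spin":0,"grip":0.05},{"linear":[0,0,0],"spin":0,"grip":0.03},{"linear":[0,0,0],"spin":0,"grip":0.02},{"linear":[0,0,0],"spin":0,"grip":0.02},{"linear":[0,0,0],"spin":0,"grip":0.02}]' 40
python3 -m jog '[{"linear":[0,0,0],"spin":0,"grip":0.02},{"linear":[0,0,0.006],"spin":0,"grip":0.02},{"linear":[0,0,0.01],"spin":0,"grip":0.02},{"linear":[0,0,0.014],"spin":0,"grip":0.02},{"linear":[0,0,0.014],"spin":0,"grip":0.02},{"linear":[0,0,0.014],"spin":0,"grip":0.02},{"linear":[0,0,0.014],"spin":0,"grip":0.02},{"linear":[0,0,0.014],"spin":0,"grip":0.02},{"linear":[0,0,0.01],"spin":0,"grip":0.02},{"linear":[0,0,0.006],"spin":0,"grip":0.02}]' 40
python3 - <<'E'
from h import *
w=cam('wrist','w9.png'); s,p,M=st();print(p,s['contact_force'],s['opening'],s['qpos'][5])
def show(c,ns): print(c,[(n,np.round(m['xyz']).tolist(),round(m['score'],2)) for n in ns for m in ctrl.mark_of(c,n)[:1]])
show('wrist',['hook_knob','hook_seat','post_axis','bottle_bar','bottle_center'])
E
```

```text
t: 13.2
position: [554.1, -220.4, 315.7]
orientation: [-0.0, -0.707, 0.707, -0.0]
contact_force: [0.3, -1.2, -4.7]
opening: 0.294
t: 14.03
position: [554.7, -221.0, 215.0]
orientation: [-0.0, 0.707, -0.707, 0.002]
contact_force: [-2.2, -1.5, 8.8]
opening: 0.292
[ 554.40519703 -220.77962747  214.03201935] [-1.47951948 -0.72606202  6.93665591] 0.29557955331886127 1.0600091203351971
wrist [('hook_knob', [558.0, -220.0, 210.0], 0.67), ('hook_seat', [545.0, -211.0, 132.0], 0.55), ('post_axis', [681.0, -90.0, 11.0], 0.81), ('bottle_bar', [491.0, -92.0, 156.0], 0.75), ('bottle_center', [486.0, -89.0, 77.0], 0.88)]
```

View pics/w9.png

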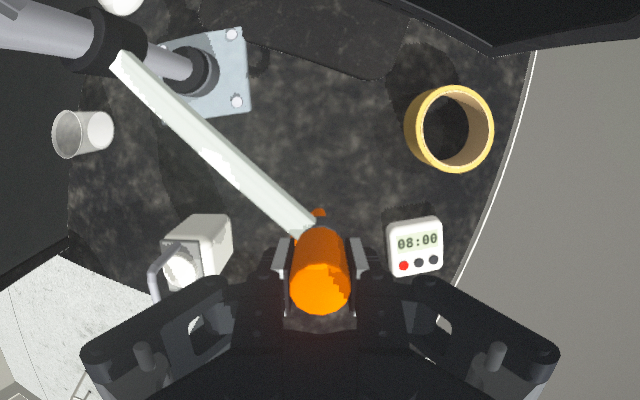

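The hook is pulled down about 0.102, with the knob firmly held at (320,285). The bottle stands at left (190,265), outside the hook. Starting the swing in step with spin.

```bash
python3 -m jog '[{"linear":[-0.0046,0.0047,0.001],"spin":0.037,"grip":0.02},{"linear":[-0.0046,0.0047,0.001],"spin":0.037,"grip":0.02},{"linear":[-0.0046,0.0047,0],"spin":0.037,"grip":0.02},{"linear":[-0.0046,0.0047,0],"spin":0.037,"grip":0.02},{"linear":[-0.0046,0.0047,0],"spin":0.037,"grip":0.02},{"linear":[-0.0046,0.0047,0],"spin":0.037,"grip":0.02},{"linear":[-0.0046,0.0047,0],"spin":0.037,"grip":0.02},{"linear":[-0.0046,0.0047,0],"spin":0.037,"grip":0.02},{"linear":[-0.0046,0.0047,0],"spin":0.037,"grip":0.02},{"linear":[-0.0046,0.0047,0],"spin":0.037,"grip":0.02}]' 40
cat > chk.py <<'E'
from h import *
import sys
w=cam('wrist',sys.argv[1]); s,p,M=st();print(p,s['contact_force'],s['opening'],np.round(M[:,0],3))
d=p[:2]-[678.5,-89.5]; print('r',np.hypot(*d),'psi',np.arctan2(-d[1],-d[0]))
for n in ['hook_knob','hook_seat','bottle_bar','bottle_center']: print(n,[(np.round(m['xyz']).tolist(),round(m['score'],2)) for m in ctrl.mark_of('wrist',n)[:1]])
E
python3 chk.py w10.png
```

```text
t: 15.17
position: [515.4, -168.1, 213.7]
orientation: [-0.0, -0.564, 0.825, -0.001]
contact_force: [-6.7, -1.2, 9.0]
opening: 0.293
[ 514.96441758 -167.15420334  213.60596909] [-7.86256522 -1.46047702  8.03512611] 0.2945113801678104 [-0.365 -0.931  0.002]
r 181.03607931227003 psi 0.44332260974655757
hook_knob []
hook_seat [([508.0, -155.0, 133.0], 0.81)]
bottle_bar [([489.0, -95.0, 154.0], 0.58)]
bottle_center [([487.0, -88.0, 73.0], 0.84)]
```

```bash
python3 -m jog '[{"linear":[-0.0046,0.0047,0.001],"spin":0.037,"grip":0.02},{"linear":[-0.0046,0.0047,0],"spin":0.037,"grip":0.02},{"linear":[-0.0046,0.0047,0],"spin":0.037,"grip":0.02},{"linear":[-0.0046,0.0047,0],"spin":0.037,"grip":0.02},{"linear":[-0.0046,0.0047,0],"spin":0.037,"grip":0.02},{"linear":[-0.0046,0.0047,0],"spin":0.037,"grip":0.02},{"linear":[-0.0046,0.0047,0],"spin":0.037,"grip":0.02},{"linear":[-0.0046,0.0047,0],"spin":0.037,"grip":0.02},{"linear":[0,0,0],"spin":0,"grip":0.02},{"linear":[0,0,0],"spin":0,"grip":0.02}]' 40
python3 chk.py w11.png
```

```text
t: 16.25
position: [499.4, -117.2, 212.0]
orientation: [-0.001, -0.437, 0.899, -0.0]
contact_force: [-9.8, 0.8, 8.4]
opening: 0.29
[ 499.34793016 -117.28310912  211.9815872 ] [-9.39836751  0.10606222  7.660739  ] 0.2929587467940173 [-0.617 -0.787  0.002]
r 181.2935886348572 psi 0.15385554583898375
hook_knob [([502.0, -117.0, 211.0], 0.96)]
hook_seat [([497.0, -103.0, 130.0], 0.6)]
bottle_bar []
bottle_center []
```

I've used up the picture views, so I'll continue on numbers: the top and scene marks and the bottle region.

Run:
```python
from h import *
for c in ['wrist','scene','top']:
    d=cam(c)
    for n in ['bottle_bar','bottle_center','hook_seat']:
        print(c,n,[(np.round(m['xyz']).tolist(),round(m['score'],2)) for m in ctrl.mark_of(c,n)[:2]])
        if n!='hook_seat':
            for k in ctrl.regions_of(c,n)[:1]:
                ys,xs=np.nonzero(k['pixels']); print('  reg',round(k['score'],2),len(xs),xs.min(),xs.max(),ys.min(),ys.max())
    if c!='wrist': print(' expect',proj(d,[[490,-90,150],[490,-90,75],[490,-117,0],[490,-63,0],[497,-104,128]]).round().tolist())
```

```text
wrist bottle_bar []
  reg 0.91 1656 262 338 173 245
wrist bottle_center [([502.0, -117.0, 206.0], 0.66)]
  reg 0.84 1686 262 339 172 245
wrist hook_seat [([498.0, -102.0, 130.0], 0.95)]
scene bottle_bar [([474.0, -343.0, 3.0], 0.44)]
scene bottle_center [([472.0, -338.0, 1.0], 0.5)]
scene hook_seat []
 expect [[316.0, 240.0], [315.0, 250.0], [323.0, 257.0], [307.0, 260.0], [319.0, 240.0]]
top bottle_bar [([492.0, -88.0, 150.0], 0.73), ([626.0, 65.0, 2.0], 0.64)]
  reg 0.58 191 308 326 225 240
top bottle_center [([492.0, -94.0, 77.0], 0.64)]
  reg 0.77 220 307 327 226 241
top hook_seat []
 expect [[317.0, 228.0], [317.0, 230.0], [327.0, 231.0], [309.0, 231.0], [322.0, 226.0]]
```

```bash
python3 -m jog '[{"linear":[-0.0025,0.0026,0],"spin":0.02,"grip":0.02},{"linear":[-0.0025,0.0026,0],"spin":0.02,"grip":0.02},{"linear":[-0.0025,0.0026,0],"spin":0.02,"grip":0.02},{"linear":[-0.0025,0.0026,0],"spin":0.02,"grip":0.02},{"linear":[0,0,0],"spin":0,"grip":0.02},{"linear":[0,0,0],"spin":0,"grip":0.02},{"linear":[0,0,0],"spin":0,"grip":0.02},{"linear":[0,0,0],"spin":0,"grip":0.02},{"linear":[0,0,0],"spin":0,"grip":0.02},{"linear":[0,0,0],"spin":0,"grip":0.02}]' 40
python3 chk.py w12.png
python3 - <<'E'
from h import *
d=cam('top')
for n in ['bottle_bar','bottle_center']:
        print(n,[(np.round(m['xyz']).tolist(),round(m['score'],2)) for m in ctrl.mark_of('top',n)[:2]])
        for k in ctrl.regions_of('top',n)[:1]:
                ys,xs=np.nonzero(k['pixels']); print('  reg',round(k['score'],2),len(xs),xs.min(),xs.max(),ys.min(),ys.max())
E
```

```text
t: 18.23
position: [497.6, -102.9, 211.8]
orientation: [-0.001, -0.401, 0.916, 0.0]
contact_force: [-9.2, 1.0, 8.9]
opening: 0.294
[ 497.61365517 -102.86829402  211.77163079] [-10.16144742   2.98166758   8.1930451 ] 0.2896569964569254 [-0.678 -0.735  0.002]
r 181.37965991908305 psi 0.07377027219310496
hook_knob [([500.0, -102.0, 208.0], 0.91)]
hook_seat [([492.0, -86.0, 128.0], 0.78)]
bottle_bar []
bottle_center [([488.0, -86.0, 76.0], 0.82)]
bottle_bar [([492.0, -87.0, 150.0], 0.62)]
bottle_center [([491.0, -92.0, 75.0], 0.56)]
  reg 0.43 134 308 327 231 240
```

Seat and bar agree in y to about 3 mm. Letting the hook rise 50 mm.

```bash
python3 -m jog '[{"linear":[0,0,-0.004],"spin":0,"grip":0.02},{"linear":[0,0,-0.005],"spin":0,"grip":0.02},{"linear":[0,0,-0.005],"spin":0,"grip":0.02},{"linear":[0,0,-0.004],"spin":0,"grip":0.02},{"linear":[0,0,-0.004],"spin":0,"grip":0.02},{"linear":[0,0,-0.004],"spin":0,"grip":0.02},{"linear":[0,0,-0.004],"spin":0,"grip":0.02},{"linear":[0,0,-0.005],"spin":0,"grip":0.02},{"linear":[0,0,-0.005],"spin":0,"grip":0.02},{"linear":[0,0,-0.005],"spin":0,"grip":0.02}]' 40
python3 chk.py w13.png
python3 - <<'E'
from h import *
d=cam('top')
for n in ['bottle_bar','bottle_center']:
        print(n,[(np.round(m['xyz']).tolist(),round(m['score'],2)) for m in ctrl.mark_of('top',n)[:2]])
        for k in ctrl.regions_of('top',n)[:1]:
                ys,xs=np.nonzero(k['pixels']); print('  reg',round(k['score'],2),len(xs),xs.min(),xs.max(),ys.min(),ys.max())
E
```

```text
t: 19.57
position: [497.6, -102.8, 256.3]
orientation: [-0.001, -0.401, 0.916, 0.0]
contact_force: [-6.5, 0.3, 3.3]
opening: 0.29
[ 497.6387717  -102.91697933  257.38939547] [-9.3835431   0.5323001   5.08593415] 0.29092100053628833 [-0.678 -0.735  0.001]
r 181.3582069767662 psi 0.07404819770932042
hook_knob [([503.0, -104.0, 252.0], 0.57)]
hook_seat [([496.0, -87.0, 174.0], 0.58)]
bottle_bar [([627.0, 63.0, -1.0], 0.68)]
bottle_center [([497.0, -87.0, 98.0], 0.61)]
bottle_bar [([487.0, -88.0, 170.0], 0.65)]
  reg 0.6 132 308 327 230 239
bottle_center [([491.0, -86.0, 169.0], 0.47), ([492.0, -91.0, 95.0], 0.45)]
  reg 0.55 131 308 326 231 240
```

The bottle is lifting with the hook (centre from 77 to 96). Continuing to the top.

```bash
python3 -m jog '[{"linear":[0,0,-0.005],"spin":0,"grip":0.02},{"linear":[0,0,-0.006],"spin":0,"grip":0.02},{"linear":[0,0,-0.006],"spin":0,"grip":0.02},{"linear":[0,0,-0.006],"spin":0,"grip":0.02},{"linear":[0,0,-0.006],"spin":0,"grip":0.02},{"linear":[0,0,-0.006],"spin":0,"grip":0.02},{"linear":[0,0,-0.006],"spin":0,"grip":0.02},{"linear":[0,0,-0.006],"spin":0,"grip":0.02},{"linear":[0,0,-0.004],"spin":0,"grip":0.02},{"linear":[0,0,-0.003],"spin":0,"grip":0.02}]' 40
python3 -m jog '[{"linear":[0,0,0],"spin":0,"grip":0.02},{"linear":[0,0,0],"spin":0,"grip":0.02},{"linear":[0,0,0],"spin":0,"grip":0.02},{"linear":[0,0,0],"spin":0,"grip":0.02},{"linear":[0,0,0],"spin":0,"grip":0.02},{"linear":[0,0,0],"spin":0,"grip":0.02},{"linear":[0,0,0],"spin":0,"grip":0.02},{"linear":[0,0,0],"spin":0,"grip":0.02},{"linear":[0,0,0],"spin":0,"grip":0.02},{"linear":[0,0,0],"spin":0,"grip":0.02}]' 40
python3 chk.py w14.png
```

```text
t: 20.9
position: [497.6, -102.7, 310.5]
orientation: [-0.001, -0.401, 0.916, 0.0]
contact_force: [-6.2, 1.0, 1.8]
opening: 0.293
t: 21.73
position: [497.6, -102.8, 310.2]
orientation: [-0.001, -0.401, 0.916, 0.0]
contact_force: [-8.1, 1.4, 2.8]
opening: 0.293
[ 497.59931597 -102.7634012   310.16569704] [-8.02580991  0.52417449  2.78161792] 0.2950742068782496 [-0.678 -0.735  0.001]
r 181.38625993772476 psi 0.07318773423802472
hook_knob [([501.0, -102.0, 306.0], 0.85)]
hook_seat [([496.0, -88.0, 229.0], 0.57)]
bottle_bar []
bottle_center [([492.0, -89.0, 150.0], 0.72)]
```

```bash
python3 -m jog '[{"linear":[0.0005,0.0005,-0.001],"spin":0,"grip":0.02},{"linear":[0.0005,0.0005,-0.001],"spin":0,"grip":0.02},{"linear":[0,0,0],"spin":0,"grip":0.02},{"linear":[0,0,0],"spin":0,"grip":0.02},{"linear":[0,0,0],"spin":0,"grip":0.026},{"linear":[0,0,0],"spin":0,"grip":0.03},{"linear":[0,0,0],"spin":0,"grip":0.036},{"linear":[0,0,0],"spin":0,"grip":0.042},{"linear":[0,0,0],"spin":0,"grip":0.05},{"linear":[0,0,0],"spin":0,"grip":0.055}]' 20
python3 -m jog '[{"linear":[0,0,0],"spin":0,"grip":0.055},{"linear":[0,0,0],"spin":0,"grip":0.055},{"linear":[0,0,-0.01],"spin":0,"grip":0.055},{"linear":[0,0,-0.02],"spin":0,"grip":0.055},{"linear":[0,0,-0.03],"spin":0,"grip":0.055},{"linear":[0,0,-0.03],"spin":0,"grip":0.055},{"linear":[0,0,-0.02],"spin":0,"grip":0.055},{"linear":[0,0,-0.01],"spin":0,"grip":0.055},{"linear":[0,0,0],"spin":0,"grip":0.055},{"linear":[0,0,0],"spin":0,"grip":0.055}]' 20
python3 chk.py w15.png
```

```text
t: 22.82
position: [497.1, -103.1, 311.1]
orientation: [-0.0, -0.401, 0.916, 0.0]
contact_force: [-0.8, 0.2, -0.7]
opening: 0.645
t: 23.65
position: [497.2, -103.0, 431.1]
orientation: [0.0, -0.401, 0.916, -0.0]
contact_force: [0.3, -0.4, -0.3]
opening: 0.643
[ 496.87895081 -102.8584726   429.90171572] [ 0.17849835 -0.28367051 -0.50804923] 0.6436238816471544 [-0.679 -0.734  0.001]
r 182.11165338209096 psi 0.07341914199726776
hook_knob [([501.0, -101.0, 313.0], 0.72)]
hook_seat [([496.0, -89.0, 232.0], 0.88)]
bottle_bar [([494.0, -90.0, 234.0], 0.81)]
bottle_center [([494.0, -88.0, 156.0], 0.62)]
```

The bottle hangs (bar 234, centre 156) and the knob is free. I'll withdraw, wait and check for stillness and the bystanders.

```bash
python3 -m jog '[{"linear":[0.006,0.006,0],"spin":0,"grip":0.055},{"linear":[0.01,0.011,0],"spin":0,"grip":0.055},{"linear":[0.01,0.011,0],"spin":0,"grip":0.055},{"linear":[0.01,0.011,0],"spin":0,"grip":0.055},{"linear":[0.01,0.011,0],"spin":0,"grip":0.055},{"linear":[0.01,0.011,0],"spin":0,"grip":0.055},{"linear":[0.01,0.011,0],"spin":0,"grip":0.055},{"linear":[0.01,0.011,0],"spin":0,"grip":0.055},{"linear":[0.006,0.006,0],"spin":0,"grip":0.055},{"linear":[0,0,0],"spin":0,"grip":0.055}]' 20
for i in 1 2 3; do python3 -m jog '[{"linear":[0,0,0],"spin":0,"grip":0.055},{"linear":[0,0,0],"spin":0,"grip":0.055},{"linear":[0,0,0],"spin":0,"grip":0.055},{"linear":[0,0,0],"spin":0,"grip":0.055},{"linear":[0,0,0],"spin":0,"grip":0.055},{"linear":[0,0,0],"spin":0,"grip":0.055},{"linear":[0,0,0],"spin":0,"grip":0.055},{"linear":[0,0,0],"spin":0,"grip":0.055},{"linear":[0,0,0],"spin":0,"grip":0.055},{"linear":[0,0,0],"spin":0,"grip":0.055}]' 20 | head -2; done
python3 - <<'E'
from h import *
prev=None
for i in range(12):
    w=cam('wrist'); im=w['pixels'][:260].astype(int)
    if prev is not None:
        m=np.abs(im-prev).max(2)>40; ys,xs=np.nonzero(m); print(i,m.sum(),end='; ')
    if i in(0,6): prev=im
    if i%4==0:
        r=ctrl.regions_of('wrist','bottle_center')
        for k in r[:1]: ys,xs=np.nonzero(k['pixels']); print('reg',len(xs),round(xs.mean(),1),round(ys.mean(),1))
for c in ['wrist','top']:
    cam(c)
    for n in ['hook_knob','hook_seat','bottle_bar','bottle_center','beaker','timer','tape']:
        print(c,n,[(np.round(m['xyz']).tolist(),round(m['score'],2)) for m in ctrl.mark_of(c,n)[:1]])
E
```

```text
t: 24.73
position: [374.9, -102.8, 431.5]
orientation: [0.0, -0.4, 0.916, -0.0]
contact_force: [-0.4, -0.5, 0.5]
opening: 0.643
t: 25.57
position: [376.2, -102.8, 431.3]
t: 26.4
position: [376.2, -102.8, 431.3]
t: 27.23
position: [376.1, -102.8, 431.3]
1 1; 2 0; 3 4; 4 4; reg 1602 254.1 112.7
5 4; 6 4; 7 0; 8 0; reg 1608 254.3 112.9
9 0; 10 0; 11 1; wrist hook_knob [([499.0, -106.0, 311.0], 0.71)]
wrist hook_seat [([495.0, -87.0, 235.0], 0.71)]
wrist bottle_bar [([492.0, -93.0, 235.0], 0.6)]
wrist bottle_center [([494.0, -89.0, 154.0], 0.64)]
wrist beaker [([628.0, 62.0, -1.0], 0.57)]
wrist timer [([476.0, -338.0, 0.0], 0.84)]
wrist tape []
top hook_knob [([491.0, -88.0, 227.0], 0.66)]
top hook_seat [([496.0, -90.0, 224.0], 0.87)]
top bottle_bar [([490.0, -92.0, 227.0], 0.88)]
top bottle_center [([498.0, -94.0, 155.0], 0.88)]
top beaker [([627.0, 61.0, 5.0], 0.69)]
top timer [([475.0, -334.0, -1.0], 0.79)]
top tape [([618.0, -357.0, 4.0], 0.8)]
```

Still and hanging, with the bystanders unmoved. Handing in.

```bash
python3 -c "
from workcell import ctrl
print(ctrl.job_done())"
```

```text
the job is handed in; nothing more can be done
None
```

The sample bottle is hanging from the orange hook, clear of the worktop, and I handed the job in at about 28 s of the 72 s allowed. I stood it upright at about (490, −90) mm and let go. I then pulled the hook down about 0.10 m by its knob, swung it in under the handle bar, let it rise and released it.

**Last checks:**
- **Hanging:** both cameras put the bar at 227–235 mm and the bottle's centre at about 155 mm, so its base is roughly 80 mm above the worktop.
- **Still:** pictures taken over about 0.6 s showed essentially no movement.
- **Robot clear:** the gripper was about 120 mm away from the knob, with no contact force.
- **Bystanders:** the beaker, timer and tape were within about 4 mm of where they started, which is the marks' own accuracy. The wrist camera did not find the tape; the top camera did.

**What disagreed or went less than smoothly:**
- **Knob mark:** the last top-camera mark for the knob, at 227 mm, was plainly on the bottle's bar. The wrist camera gave 311 mm.
- **Setting down:** the bottle touched down slightly tilted with up to 26 N on the gripper, so I eased off and set it down again more gently.
- **Picture limit:** I had viewed all 12 pictures before the final part of the swing, so the hooking and final checks rest on measurements only.

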